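# Set a grain feeder's slide gate to its gauge mark with the knurled thumbwheel

### The arm

A 7-joint arm with a two-finger parallel gripper is mounted at the origin on the work surface. World frame = base frame: x ahead of the robot, y to its left, z up, the work surface at z = 0. Lengths are in m, angles in rad, forces in N, time in s.
With the tool pointing down it reaches from about 0.4 to 0.85 m from the base axis. Payload 4.5 kg.
Tool frame: the origin (TCP) lies on the centre line of the jaws, within the pads' length; the fingertips stand 11 mm ahead of it and the grasp point (between the pads) lies 8 mm behind it; z points along the fingers, x is the direction in which the jaws open and shut, and the axes are right-handed (so a half turn about z gives the same grasp; the last joint's range is limited). The gripper opens to 88 mm and grips with 3 to 60 N. Pads are 18 mm wide; open, the fingers measure 123 mm over their backs; the gripper's body (75 mm by 187 mm) begins 45 mm behind the grasp point.
Start: joints at [1.249, 0.689, -0.195, 1.565, 0.157, 0.902, -0.215], TCP at [0.218, -0.586, 0.25] pointing down, gripper open.
Joint ranges: [-3.01, 3.01], [-0.46, 2.08], [-1.47, 1.51], [0.13, 2.56], [-1, 4.14], [0.04, 2.09], [-2.66, 2.66]. Speed limits (rad/s): [2.57, 2.57, 3.14, 3.14, 3.14, 3.14, 3.14].

### API

Orientations are given as a unit quaternion [x, y, z, w].
In Python, from plant import r, vision, order, nets gives the robot as it stands.
- The arm moves only by the tool send_rows, never from a script. Its argument "series" is a list of rows, each an object with "delta_pos": the shift along the tool's x, y, z in cm, a list of three; "turn": the turn about the tool's z in degrees; "jaw": the closure, from 0 (fully open) to 1 (shut). In form: [{"delta_pos": [x, y, z], "turn": turn, "jaw": jaw}, ...]. A call has 1 to 8 rows; each row is the pose to reach, as a shift and turn from the pose commanded when the call began, along the tool's axes at that moment; what a row does not reach only later rows make up. A row lasts 1/12 s, in which the tool goes at most 41.7 mm and 7.16 degrees, less where a joint would pass 70% of its speed; a pose out of reach is approached as far as the arm can. A call with a gripper value outside its range is refused whole. The fingers move at their own pace and stop on an object; "force" is the grip in N (left out, the last holds). Time passes only in rows, so rows that repeat a pose let the fingers close. It gives the time, the measured TCP pose, the force and the opening at its end, in the units of the state.
- r.get_state(): the state, without advancing time (a new reading comes with each control period).
- vision.snapshot(name): name is "scene" or "top" or "wrist"; returns the picture (420x560x3 uint8, blue, green, red); there is no depth.
- vision.camera_params(name): a dict with "intrinsics" (3x3 intrinsics, pixels), "extrinsics" (4x4, takes a point from world to camera coordinates). Camera axes: x right, y down, z forward; pixel columns grow to the right and rows downward; lengths in m; the calibration is good to about 2 mm. A picture is of the moment at which its call begins: read the wrist's pose just before it. camera_params takes no time and is no camera call; for the wrist camera it gives the pose at the moment of the call.
- order.finish_job(): hands the job in, once; it reports no verdict.
Trained networks look in the newest picture that a camera, given by its name, has taken for a name from the list of things; names that differ only in an ending like _2 or _b are one class to them, and where a whole thing is asked for, a point or a joint stands for the part that bears it (a point fixed in the world has none). Each returns a list of dicts, best first, with "score" (0 to 1); they miss things now and then, are a little off and sometimes report something else, mostly with a low value. They report only what shows in the picture. A call takes as long as a camera call.
- nets.boxes_of(camera, label): "location" ([row, column] as shares, 0 to 1, of the picture: columns of its width, rows of its height, amid what is visible of it).
- nets.trace(camera, label): "region" (420x560 bool, what is visible of it) and "location" ([row, column] as shares, 0 to 1, of the picture: columns of its width, rows of its height, amid what is visible of it).
The state is a dict: "clock": time; "q": joint angles; "qd": joint speeds; "joint_torque": joint torques, N m; "tool_pos": TCP position; "eef_rot": TCP orientation; "contact_force": force on the tool from outside, world axes, zero at the start; "moment": the same for the moment, N m; "opening": opening from 0.0 (shut) to 1.0 (fully open).
Only numpy, scipy, OpenCV 4.12 (cv2) and the standard library are available. Lean on these libraries where they do the work, as an engineer would, in place of code of your own. Each camera call takes 0.05 s, during which the arm holds its last target.

### The job

Narrow the outlet gap of the grain feeder to today's setting: roll the knurled thumbwheel under a fingertip, in as many strokes as it takes, until the gate's yellow pointer stands on the red gauge mark beside the scale, then take the hand away. Move the gate by the wheel only, never by pushing the gate or its pointer, and leave everything else on the bench where it stands.

Things in the scene. Friction and masses are not known exactly. Their poses are not given: they have to be found in the camera images.
- feeder: bench grain feeder, cream and steel, bolted down: base 190 x 380 mm, deck top 100 mm above the bench. Origin at bench level under the deck's middle; its y runs along the slide, from the outlet port (y -130 to -70 mm, x -30 to 30) towards the gate's tail; x from the thumbwheel side to the scale side; z up. Place and yaw (up to 0.3 rad) vary.
- gate: steel slide gate, a 68 mm wide plate on the feeder's deck with a toothed rack on top; slides along the feeder's y only, 60 mm of travel, and closes the port by moving to the feeder's -y. Origin at the middle of its straight leading edge, on the deck; axes as the feeder's. Stays where it is left. Only the wheel may move it.
- pointer (a point): tip of the yellow pointer blade on the gate, in line with its leading edge (blade 5 mm wide along the slide, 36 mm long across it, top 116 mm above the bench); it runs over a white scale with a black line every 5 mm. The point is on the blade's centre line; axes as the feeder's.
- mark (a point): the gauge mark: end of the nose of the red index clip (nose 6 mm wide along the slide, clip 20 mm, brass screw on top) clamped beside the scale opposite the pointer's path; on the nose's centre line, 116 mm above the bench; axes as the feeder's. Its place on the scale varies but stays fixed during the job. At the start the pointer is 14 to 38 mm to the feeder's +y of it (gap too wide).
- wheel: knurled steel thumbwheel, radius 26 mm, 18 mm wide, axis level along the feeder's x; origin at its centre, 119 mm above the bench. Turns against light friction (about 2 N at the rim), stays where it is left. Its 10 mm radius pinion sits above the gate's rack: 10 mm of gate per rad, 1 mm of gate per 2.6 mm of rim. This entry's orientation turns with it: take directions from the feeder.
- crown (a point): fixed point at the top of the thumbwheel, in mid-width, 145 mm above the bench; axes as the feeder's. Rolling the crown to the feeder's +y drives the gate the opposite way, to -y (closing); rolling it to -y opens. Of the cream housing round the wheel the round side cheeks end 7 mm and the end walls 27 mm below the crown: the rim is open to a fingertip from above.
- catch_tin: open galvanised tin, 72 mm across and 55 mm tall, loose, standing on the feeder's base under its outlet port; origin at the centre of its underside. To be left alone.
- hopper: the feeder's steel hopper, taken off and standing mouth down on the bench beside the feeder's outlet end: a hollow cone 120 mm across at the bottom, 115 mm tall; origin at the centre of its underside. Loose, to be left alone.
- sieve: round brass test sieve, 104 mm across, 40 mm tall, loose on the bench beside the feeder's other end; origin at the centre of its underside. To be left alone.
- brush: small wooden-handled brush lying on the bench between robot and feeder; origin on its underside near its middle. Loose, to be left alone.
- bowl: orange plastic bowl, 130 mm across, 60 mm tall; origin at the centre of its underside. Loose, to be left alone.
- jar: white plastic jar with black cap, 64 mm across, about 100 mm tall; origin at the centre of its underside. Loose, to be left alone.
- sample_tin: open galvanised tin, 84 mm across, 95 mm tall; origin at the centre of its underside. Loose, to be left alone.
- scoop: blue-handled spoon lying on the bench; origin on its underside near its middle. Loose, to be left alone.

How it is judged:
On the way, in this order (a step that is already met when the one before it is completed fails the run):
1. a fingertip bears on the wheel while the gap is still too wide (contact force between the fingers and wheel above 0.5 N and y of pointer in the frame of mark above 0.003 m), for 0.1 s.
2. the pointer stands on the gauge mark (y of pointer in the frame of mark between -0.003 and 0.003 m), for 0.2 s.
At the end, for the whole second after the job is handed in: The pointer's centre line is within 3 mm of the gauge mark's centre line along the slide, the gate is at rest, and every loose thing is within 20 mm of where it stood (all of step 2 and linear speed of gate below 0.003 m/s and distance of each of catch_tin, hopper, sieve, brush, bowl, jar, sample_tin, scoop from where it was at the start of the episode below 0.02 m); the robot touches nothing.
It fails at once if the hand or arm pushes the gate or its pointer directly (contact force between any of the fingers, the arm and gate above 1 N).
It fails at once if a loose thing is moved, lifted or carried (more than 20 mm) (distance of any of catch_tin, hopper, sieve, brush, bowl, jar, sample_tin, scoop from where it was at the start of the episode above 0.02 m).
It also fails if it takes over 51 s, if anything falls off the work surface, if the arm or the gripper's body presses on something with over 40 N, if the wrist force passes 120 N, or if a joint passes its speed limit or range.

## Working session

There is one attempt and no reset: what is moved stays moved. The work goes in short steps, Python scripts to look and compute and a tool call to move; the robot and the scene stay as the last step left them, time stands still between calls to the robot, and variables do not carry over. Pictures are saved under pics/ and viewed, and the job is handed in when it is done.

Besides the shell and the picture viewer there is one more tool, called after "Call:" as a command line: name --argument value ..., lists and objects as JSON in quotes. send_rows: Moves the arm, as the interface text tells. Its arguments: {"type":"object","properties":{"series":{"type":"array"},"force":{"type":"number"}},"required":["series"]}

```bash
ls; mkdir -p pics; python3 - <<'E'
from plant import r,vision,order,nets
import cv2
s=r.get_state();print(s)
for n in ["scene","top"]:
    im=vision.snapshot(n);cv2.imwrite(f"pics/{n}0.png",im)
    p=vision.camera_params(n);print(n,p)
E
```

```text
pics
{'clock': 0.0, 'q': array([ 1.24881322,  0.68998608, -0.19450103,  1.56632361,  0.15731626,
        0.90249357, -0.21508778]), 'qd': array([ 0.00015877,  0.00025747, -0.00015452, -0.0018206 , -0.00040185,
        0.0023638 ,  0.00060862]), 'joint_torque': array([-8.22231850e-04, -5.27561045e+01, -1.26740813e+00, -1.53432012e+01,
       -5.26379887e-02,  6.36747645e-03,  1.74990823e-04]), 'tool_pos': array([ 0.21743849, -0.58531555,  0.24891382]), 'eef_rot': array([ 8.21100396e-01, -5.70783070e-01, -7.86993694e-04, -4.55121629e-04]), 'contact_force': array([-0.02388676, -0.61160753,  0.78077636]), 'moment': array([-0.01227754, -0.05224351, -0.02943823]), 'opening': 1.0001517813531666}
scene {'intrinsics': array([[516.63908271,   0.        , 289.89359467],
       [  0.        , 516.63908271, 211.50966415],
       [  0.        ,   0.        ,   1.        ]]), 'extrinsics': array([[ 0.29570658,  0.95527078,  0.00391815, -0.13655151],
       [ 0.5685766 , -0.17270547, -0.80429688, -0.21651986],
       [-0.76764462,  0.24006364, -0.59421476,  1.96057046],
       [ 0.        ,  0.        ,  0.        ,  1.        ]])}
top {'intrinsics': array([[400.2099022 ,   0.        , 278.66949221],
       [  0.        , 400.2099022 , 215.8936122 ],
       [  0.        ,   0.        ,   1.        ]]), 'extrinsics': array([[-0.06404699, -0.9979303 , -0.0057528 ,  0.03517009],
       [-0.97530379,  0.06381376, -0.21144813,  0.51139757],
       [ 0.21137761, -0.00793189, -0.97737229,  1.35648401],
       [ 0.        ,  0.        ,  0.        ,  1.        ]])}
```

View pics/scene0.png

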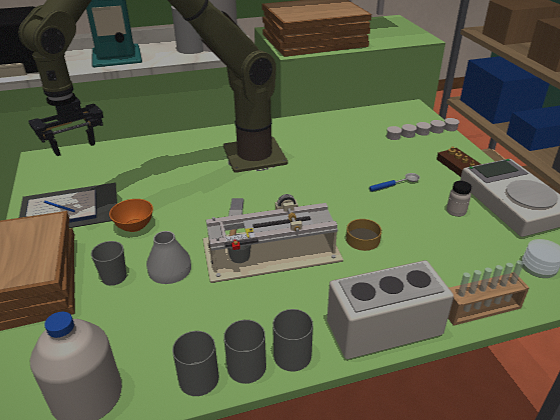

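View pics/top0.png

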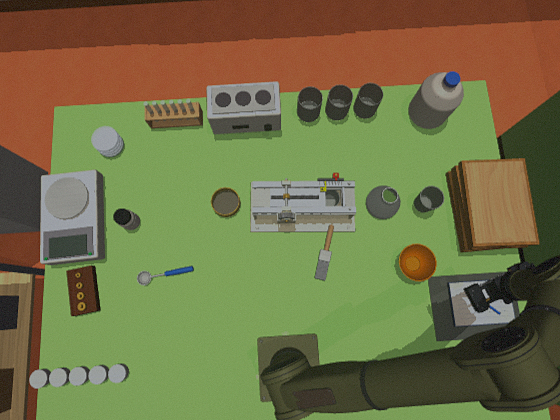

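The top view shows the feeder at px (303,205), with its axes nearly along the world axes: the wheel (287,216) is on the robot side and the red clip is at (335,177). I'll localise these with the networks.

```bash
cat > h.py <<'E'
import numpy as np,cv2
from plant import r,vision,order,nets
def ray(cam,px,P=None):
    P=P or vision.camera_params(cam);K=P["intrinsics"];E=P["extrinsics"]
    d=E[:3,:3].T@np.linalg.inv(K)@np.array([px[0],px[1],1.]);o=-E[:3,:3].T@E[:3,3]
    return o,d
def atz(cam,px,z,P=None):
    o,d=ray(cam,px,P);return o+d*(z-o[2])/d[2]
def tri(obs):
    A=np.zeros((3,3));b=np.zeros(3)
    for c,p in obs:
        o,d=ray(c,p);d=d/np.linalg.norm(d);M=np.eye(3)-np.outer(d,d);A+=M;b+=M@o
    return np.linalg.solve(A,b)
def proj(cam,X,P=None):
    P=P or vision.camera_params(cam);E=P["extrinsics"];c=E[:3,:3]@X+E[:3,3];u=P["intrinsics"]@c;return u[:2]/u[2]
E
python3 - <<'E'
from h import *
for cam in ["scene","top"]:
    for l in ["feeder","wheel","crown","pointer","mark","gate"]:
        for d in nets.boxes_of(cam,l)[:2]:
            rr,c=d["location"];print(cam,l,round(d["score"],2),round(c*560,1),round(rr*420,1),end=" ")
            z={"wheel":.119,"crown":.145,"pointer":.116,"mark":.116}.get(l)
            print(atz(cam,(c*560,rr*420),z).round(4) if z else "")
print(r.get_state()["clock"])
a=cv2.imread("pics/scene0.png")[180:280,195:350];cv2.imwrite("pics/sc1.png",cv2.resize(a,None,fx=5,fy=5,interpolation=cv2.INTER_CUBIC))
a=cv2.imread("pics/top0.png")[165:240,240:365];cv2.imwrite("pics/tp1.png",cv2.resize(a,None,fx=6,fy=6,interpolation=cv2.INTER_CUBIC))
E
```

```text
scene feeder 0.72 267.8 220.7 
scene feeder 0.58 273.1 239.4 
scene wheel 0.6 288.3 198.4 [ 0.4781 -0.0105  0.119 ]
scene crown 0.89 275.9 238.1 [ 0.6748 -0.1042  0.145 ]
scene crown 0.28 392.9 184.2 [0.5336 0.2978 0.145 ]
scene pointer 0.78 273.4 220.8 [ 0.5658 -0.0808  0.116 ]
scene mark 0.63 234.1 245.9 [ 0.6398 -0.2083  0.116 ]
scene gate 0.66 267.9 221.6 
scene gate 0.56 237.0 204.4 
top feeder 0.58 300.2 205.4 
top wheel 0.68 287.4 213.8 [ 0.5041 -0.0272  0.119 ]
top crown 0.96 302.1 205.4 [ 0.5236 -0.0771  0.145 ]
top pointer 0.87 299.3 198.3 [ 0.5559 -0.0715  0.116 ]
top pointer 0.71 301.2 206.2 [ 0.5278 -0.0758  0.116 ]
top gate 0.8 298.2 194.1 
0.7
```

View pics/sc1.png

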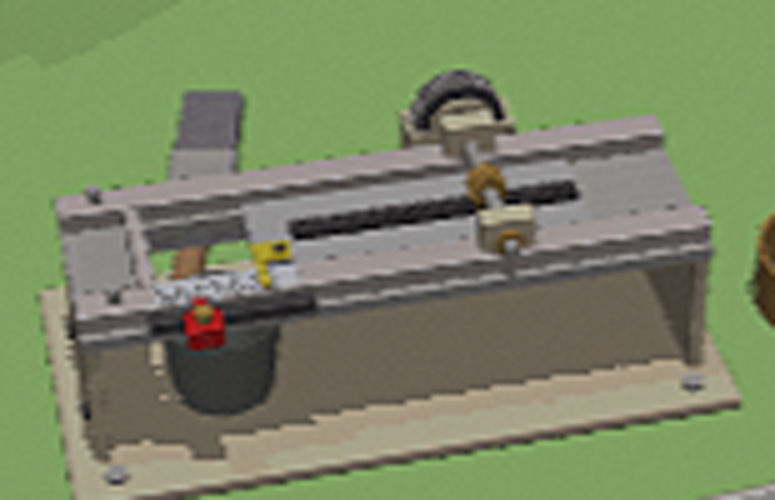

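View pics/tp1.png

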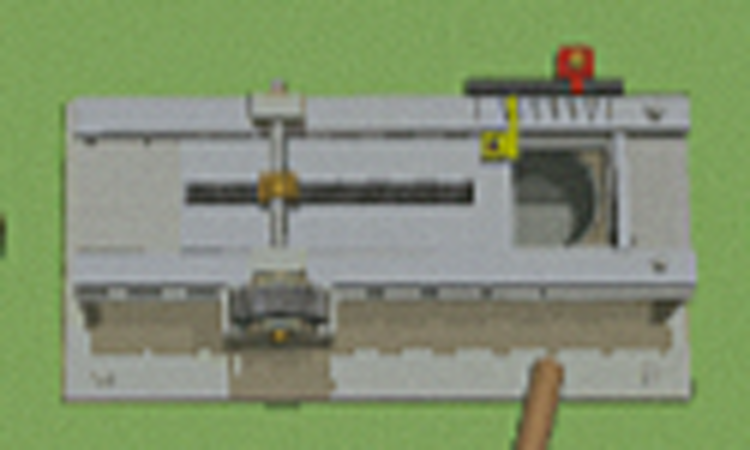

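```bash
python3 - <<'E'
from h import *
f=lambda x,y:(240+x/6,165+y/6)   # top crop
g=lambda x,y:(195+x/5,180+y/5)
T=lambda p,z:atz("top",f(*p),z).round(4)
S=lambda p,z:atz("scene",g(*p),z).round(4)
print("cam",ray("top",(0,0))[0],ray("scene",(0,0))[0])
print("base top corners z=0?",[T(p,0.01) for p in [(65,400),(690,400)]])
print("deck far corners",T((70,100),.105),T((690,98),.105))
print("pointer",T((514,98),.116),S((263,285),.116),"mark",T((577,92),.116),S((205,312),.116))
print("crown",T((280,290),.145),"wheel hub",T((280,335),.119), S((462,72),.145))
print("pinion", tri([("top",f(278,187)),("scene",g(487,178))]))
# base corners scene
print("scene base", S((95,500),.0),S((740,405),0))
E
```

```text
cam [0.21429018 0.01322258 1.43412627] [ 1.66850868 -0.37761218  0.99138869]
base top corners z=0? [array([0.4707, 0.1057, 0.01  ]), array([ 0.4462, -0.2693,  0.01  ])]
deck far corners [0.6289 0.088  0.105 ] [ 0.6066 -0.2688  0.105 ]
pointer [ 0.6099 -0.1662  0.116 ] [ 0.6143 -0.166   0.116 ] mark [ 0.6111 -0.2024  0.116 ] [ 0.6272 -0.2004  0.116 ]
crown [ 0.5    -0.0241  0.145 ] wheel hub [ 0.4801 -0.0231  0.119 ] [ 0.4936 -0.018   0.145 ]
pinion [ 0.56511887 -0.02649627  0.12165372]
scene base [ 0.6287 -0.269   0.    ] [0.6595 0.0978 0.    ]
```

Call:
send_rows --series '[{"delta_pos": [-2.3, -2.7, -0.4], "turn": 3, "jaw": 1}, {"delta_pos": [-4.6, -5.4, -0.8], "turn": 6, "jaw": 1}, {"delta_pos": [-6.9, -8.2, -1.2], "turn": 9, "jaw": 1}, {"delta_pos": [-9.2, -10.9, -1.6], "turn": 12, "jaw": 1}, {"delta_pos": [-11.5, -13.6, -2], "turn": 15, "jaw": 1}, {"delta_pos": [-13.8, -16.4, -2.4], "turn": 18, "jaw": 1}, {"delta_pos": [-16.1, -19.1, -2.8], "turn": 21, "jaw": 1}, {"delta_pos": [-18.3, -21.8, -3], "turn": 24, "jaw": 1}]' --force 20

```text
clock: 1.37
tool_pos: [0.3592, -0.3368, 0.2804]
eef_rot: [-0.684, 0.73, -0.001, 0.0]
contact_force: [1.1, -0.2, -0.1]
opening: 0.415
```

Call:
send_rows --series '[{"delta_pos": [-3.6, -1.8, 0], "turn": 0, "jaw": 1}, {"delta_pos": [-7.2, -3.5, 0], "turn": 0, "jaw": 1}, {"delta_pos": [-10.8, -5.3, 0], "turn": 0, "jaw": 1}, {"delta_pos": [-14.4, -7, 0], "turn": 0, "jaw": 1}, {"delta_pos": [-18, -8.8, 0], "turn": 0, "jaw": 1}, {"delta_pos": [-21.5, -10.5, 0], "turn": 0, "jaw": 1}, {"delta_pos": [-24.5, -12, 0], "turn": 0, "jaw": 1}, {"delta_pos": [-25.5, -12.5, 0], "turn": 0, "jaw": 1}]'

```text
clock: 2.03
tool_pos: [0.5021, -0.0855, 0.28]
eef_rot: [-0.688, 0.726, 0.0, 0.002]
contact_force: [1.2, 0.6, 0.6]
opening: 0.004
```

```bash
python3 - <<'E'
from h import *
s=r.get_state();print(s["clock"],s["tool_pos"],s["contact_force"],s["opening"])
P=vision.camera_params("wrist");print(P)
im=vision.snapshot("wrist");cv2.imwrite("pics/w1.png",im)
s=r.get_state();print(s["clock"],s["tool_pos"],s["contact_force"],s["opening"],s["eef_rot"])
import pickle;pickle.dump(vision.camera_params("wrist"),open("w1.pkl","wb"))
E
```

```text
2.0333 [ 0.50207596 -0.08548253  0.27998494] [1.1837469  0.61794636 0.59627107] 0.004142718457388894
{'intrinsics': array([[353.5489465 ,   0.        , 279.21878465],
       [  0.        , 353.5489465 , 212.34313921],
       [  0.        ,   0.        ,   1.        ]]), 'extrinsics': array([[-0.05465743, -0.99850144, -0.00272846, -0.0568683 ],
       [-0.94726023,  0.05098798,  0.31638313,  0.42765853],
       [-0.31576989,  0.01987725, -0.94862757,  0.57991417],
       [ 0.        ,  0.        ,  0.        ,  1.        ]])}
2.0833 [ 0.50203786 -0.08578864  0.27986163] [ 1.44207042  0.53455146 -0.26372012] 0.006075141044040189 [-6.87662601e-01  7.26027479e-01  1.72310539e-04  2.05374001e-03]
```

View pics/w1.png

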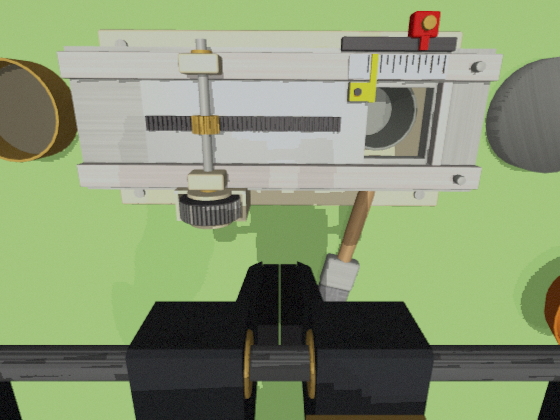

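Wrist view: pointer tip at (374,55), mark nose end at (424,48), knurled wheel centred near (211,207), and closed fingertips near (280,265).

```bash
python3 - <<'E'
from h import *
import pickle
P=pickle.load(open("w1.pkl","rb"))
im=cv2.imread("pics/w1.png")
print("cam",ray("wrist",(0,0),P)[0])
a=lambda p,z:atz("wrist",p,z,P).round(4)
ex=None
print("deck",a((62,52),.11),a((497,52),.11), a((80,188),.11),a((478,188),.11))
e=a((497,52),.11)-a((62,52),.11);print("yaw",np.arctan2(e[1],e[0])+np.pi/2)
e=a((478,188),.11)-a((80,188),.11);print("yaw",np.arctan2(e[1],e[0])+np.pi/2)
print("ptr",a((374,55),.116),"mark",a((424,48),.116), "crownmid", a((211,205),.145),a((246,205),.125),a((178,205),.125))
for l in ["pointer","mark","wheel","crown"]:
    for d in nets.boxes_of("wrist",l)[:2]:
        rr,c=d["location"];print(l,round(d["score"],2),c*560,rr*420,a((c*560,rr*420),.145 if l in("wheel","crown") else .116))
print("proj of crown guess",proj("wrist",np.array([.497,-.022,.145]),P))
s=r.get_state();tip=s["tool_pos"]+np.array([0,0,-.011]);print("tip proj",proj("wrist",tip,P))
c=im[0:100,340:480];c2=im[160:250,150:270]
cv2.imwrite("pics/w1a.png",cv2.resize(c,None,fx=5,fy=5,interpolation=cv2.INTER_CUBIC))
cv2.imwrite("pics/w1b.png",cv2.resize(c2,None,fx=6,fy=6,interpolation=cv2.INTER_CUBIC))
E
```

```text
cam [ 0.58510772 -0.0903509   0.41454478]
deck [0.6261 0.08   0.11  ] [ 0.6074 -0.2626  0.11  ] [0.5159 0.0916 0.11  ] [ 0.497  -0.2612  0.11  ]
yaw -0.0545284950415037
yaw -0.053520268459315234
ptr [ 0.61   -0.1645  0.116 ] mark [ 0.6129 -0.2027  0.116 ] crownmid [ 0.5044 -0.0307  0.145 ] [ 0.4968 -0.0563  0.125 ] [0.4999 0.002  0.125 ]
pointer 0.59 267.4 118.902 [ 0.5666 -0.0789  0.116 ]
mark 0.69 423.696 24.486 [ 0.6292 -0.2013  0.116 ]
wheel 0.77 203.504 205.00199999999998 [ 0.5047 -0.0247  0.145 ]
crown 0.67 265.216 118.986 [ 0.5685 -0.0784  0.145 ]
crown 0.57 265.888 114.702 [ 0.5715 -0.0791  0.145 ]
proj of crown guess [201.29856411 214.31368309]
tip proj [298.01625544 289.34526123]
```

View pics/w1a.png

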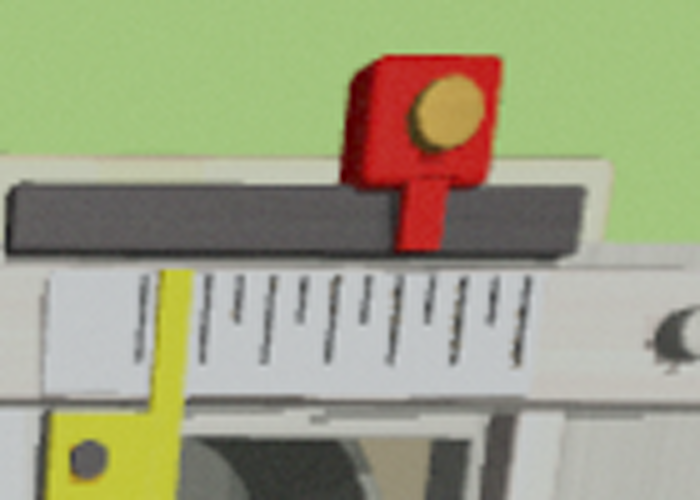

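View pics/w1b.png

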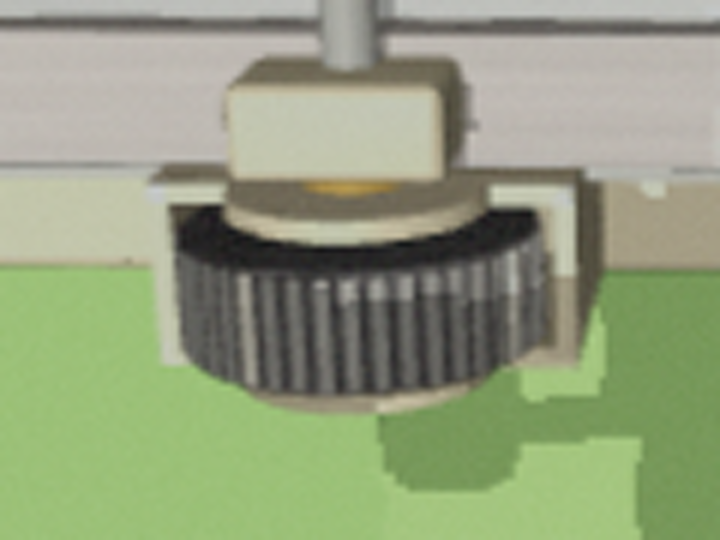

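```bash
python3 - <<'E'
from h import *
s=r.get_state();print(s["clock"],s["tool_pos"])
P=vision.camera_params("wrist")
im=vision.snapshot("wrist");cv2.imwrite("pics/w2.png",im)
E0=np.linalg.inv(P["extrinsics"]);print(E0[:3,3])
s=r.get_state();print(s["clock"],s["tool_pos"],s["eef_rot"],s["contact_force"])
tip=s["tool_pos"]+np.array([0,0,-.011]);print("tip proj",proj("wrist",tip,P))
a=lambda p,z:atz("wrist",p,z,P).round(4)
print(a((209.7,215.5),.145),a((375.2,54),.116),a((423.6,50),.116))
print(np.abs(im.astype(int)-cv2.imread("pics/w1.png")).mean())
E
```

```text
2.2833 [ 0.49801553 -0.09407725  0.27964637]
[ 0.58155467 -0.09903847  0.41404109]
2.3333 [ 0.49798655 -0.09425887  0.27972011] [-6.83062138e-01  7.30359754e-01 -1.79560131e-04 -8.44127511e-04] [-0.05404167 -0.25086626 -0.10960317]
tip proj [280.15535497 282.85773384]
[ 0.4919 -0.0376  0.145 ] [ 0.6051 -0.1757  0.116 ] [ 0.6054 -0.2129  0.116 ]
12.11060941043084
```

View pics/w2.png

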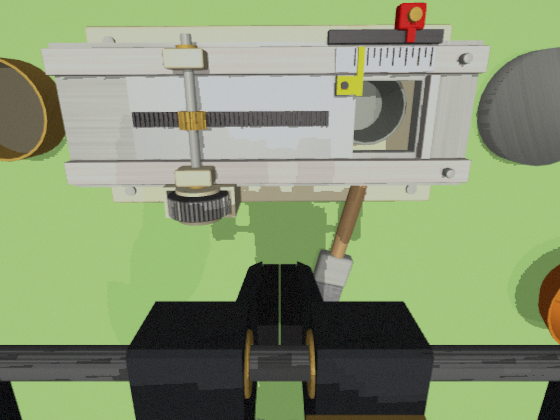

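```bash
python3 - <<'E'
from h import *
P=vision.camera_params("wrist");im=cv2.imread("pics/w2.png")
c2=im[160:230,150:250]
cv2.imwrite("pics/w2b.png",cv2.resize(c2,None,fx=7,fy=7,interpolation=cv2.INTER_CUBIC))
c2=im[0:90,340:460]
cv2.imwrite("pics/w2a.png",cv2.resize(c2,None,fx=6,fy=6,interpolation=cv2.INTER_CUBIC))
a=lambda p,z:atz("wrist",p,z,P).round(4)
print(r.get_state()["clock"],a((197.5,209.5),.145),a((361,49),.116),a((410.5,44),.116))
for l,r0 in (("far",(48,484,46)),("near",(67,468,184))):
    p,q=a((r0[0],r0[2]),.11),a((r0[1],r0[2]),.11);e=p-q;print(l,p,q,np.arctan2(-e[0],e[1]))
E
```

```text
2.3333 [ 0.4977 -0.0287  0.145 ] [ 0.6093 -0.1649  0.116 ] [ 0.6103 -0.2028  0.116 ]
far [0.6283 0.0782 0.11  ] [ 0.6056 -0.2625  0.11  ] -0.06652920172488098
near [0.5181 0.0921 0.11  ] [ 0.4942 -0.2615  0.11  ] -0.06748785044758726
```

View pics/w2b.png

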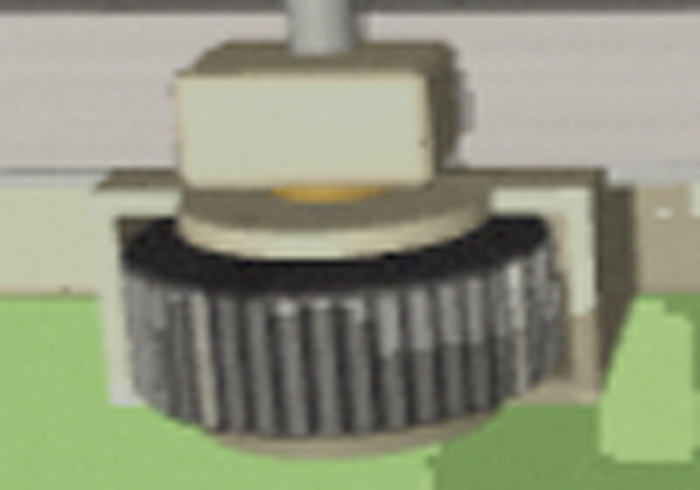

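View pics/w2a.png

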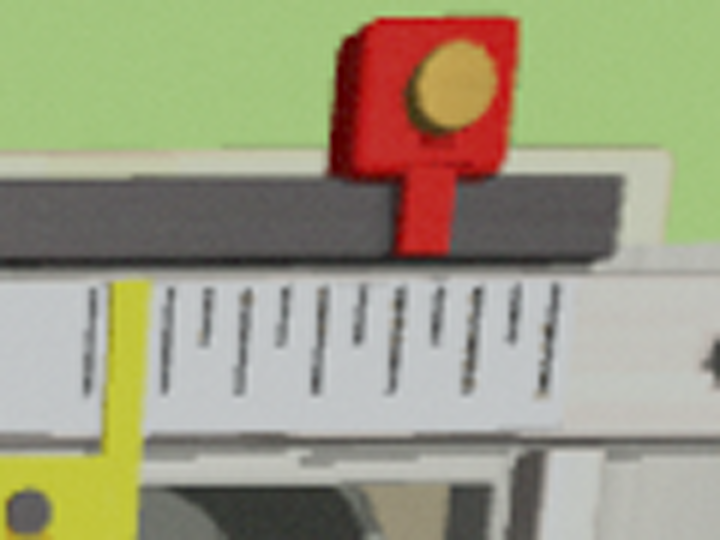

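Call:
send_rows --series '[{"delta_pos": [-2.5, 0.3, 2], "turn": 0, "jaw": 1}, {"delta_pos": [-5, 0.6, 4], "turn": 0, "jaw": 1}, {"delta_pos": [-5, 0.6, 6.5], "turn": 0, "jaw": 1}, {"delta_pos": [-5, 0.6, 9], "turn": 0, "jaw": 1}, {"delta_pos": [-5, 0.6, 11], "turn": 0, "jaw": 1}, {"delta_pos": [-5, 0.6, 11.5], "turn": 0, "jaw": 1}, {"delta_pos": [-5, 0.6, 11.5], "turn": 0, "jaw": 1}, {"delta_pos": [-5, 0.6, 11.5], "turn": 0, "jaw": 1}]'

```text
clock: 3.0
tool_pos: [0.4965, -0.0428, 0.1653]
eef_rot: [-0.684, 0.73, -0.0, 0.0]
contact_force: [0.3, -0.7, 0.7]
opening: 0.009
```

```bash
python3 - <<'E'
from h import *
im=vision.snapshot("wrist");cv2.imwrite("pics/w3.png",im)
im2=vision.snapshot("scene");
s=r.get_state();print(s["clock"],s["tool_pos"],s["contact_force"],s["eef_rot"])
c=cv2.resize(im2[150:270,200:340],None,fx=4,fy=4,interpolation=cv2.INTER_CUBIC)
cv2.imwrite("pics/s3.png",c)
E
```

```text
3.1 [ 0.49711736 -0.04221126  0.16594697] [ 0.7486796   0.23374932 -0.56399222] [-0.68402333  0.72945905 -0.0009768   0.00079014]
```

View pics/w3.png

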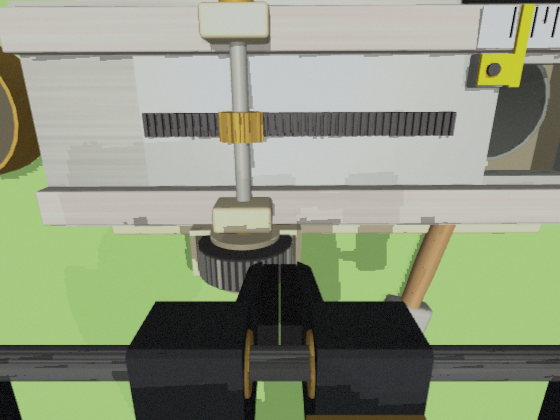

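View pics/s3.png

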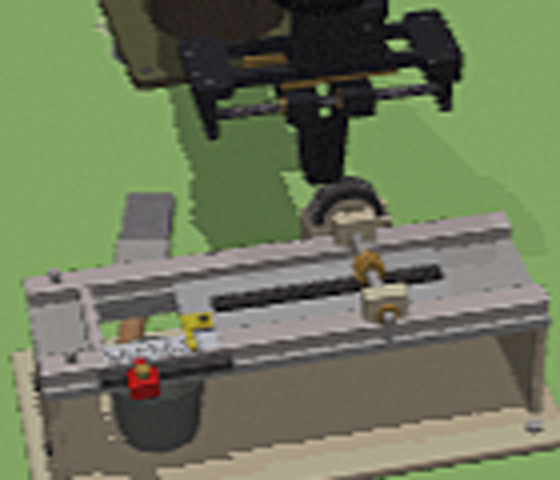

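```bash
python3 - <<'E'
from h import *
P=vision.camera_params("wrist");im=cv2.imread("pics/w3.png")
ex=np.array([.998,-.0667,0]);ey=np.array([.0667,.998,0])
s=r.get_state();tp=s["tool_pos"]
dr=im.copy()
def pt(X,col):
    u=proj("wrist",X,P);cv2.circle(dr,tuple(int(round(v*16)) for v in u),24,col,-1,shift=4);return u.round(1)
for dx in(-.009,0,.009): print("tip",dx,pt(tp+np.array([0,0,-.011])+dx*ex,(255,0,255)))
C=np.array([.4965,-.026,.145])
for dx in(-.009,.009):
    for th in np.radians(range(-80,81,20)):
        pt(C+dx*ex+ey*.026*np.sin(th)-np.array([0,0,.026*(1-np.cos(th))]),(0,0,255))
cv2.imwrite("pics/w3m.png",cv2.resize(dr[170:320,160:340],None,fx=4,fy=4,interpolation=cv2.INTER_CUBIC))
E
```

```text
tip -0.009 [279.7 299.6]
tip 0 [279.8 282.8]
tip 0.009 [279.8 265.4]
```

View pics/w3m.png

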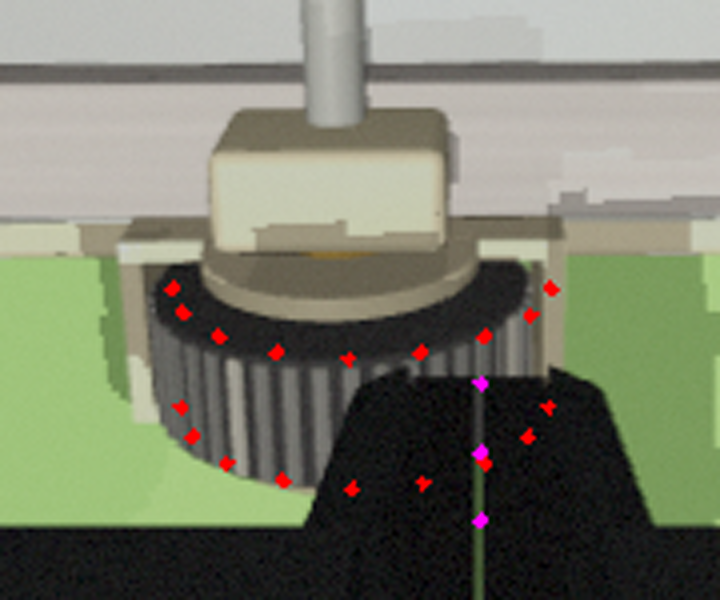

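Call:
send_rows --series '[{"delta_pos": [0, 0, 0.5], "turn": 0, "jaw": 1}, {"delta_pos": [0, 0, 0.9], "turn": 0, "jaw": 1}, {"delta_pos": [0, 0, 1.1], "turn": 0, "jaw": 1}, {"delta_pos": [0, 0, 1.3], "turn": 0, "jaw": 1}, {"delta_pos": [0, 0, 1.3], "turn": 0, "jaw": 1}]'

```text
clock: 3.52
tool_pos: [0.4966, -0.0442, 0.153]
eef_rot: [-0.684, 0.73, -0.002, -0.001]
contact_force: [-3.0, -6.7, 12.7]
opening: 0.005
```

Call:
send_rows --series '[{"delta_pos": [-0.6, 0, -0.1], "turn": 0, "jaw": 1}, {"delta_pos": [-1.2, 0, -0.2], "turn": 0, "jaw": 1}, {"delta_pos": [-1.8, 0, -0.2], "turn": 0, "jaw": 1}, {"delta_pos": [-2.4, 0, -0.2], "turn": 0, "jaw": 1}, {"delta_pos": [-3.0, 0, -0.15], "turn": 0, "jaw": 1}, {"delta_pos": [-3.6, 0, 0], "turn": 0, "jaw": 1}]'

```text
clock: 4.02
tool_pos: [0.4991, -0.0052, 0.1538]
eef_rot: [-0.684, 0.729, -0.001, 0.001]
contact_force: [-2.6, 2.2, 10.5]
opening: 0.007
```

Call:
send_rows --series '[{"delta_pos": [0, 0, -1], "turn": 0, "jaw": 1}, {"delta_pos": [0, 0, -2], "turn": 0, "jaw": 1}, {"delta_pos": [1.8, 0, -5], "turn": 0, "jaw": 1}, {"delta_pos": [3.6, 0, -7], "turn": 0, "jaw": 1}, {"delta_pos": [3.6, 0, -7], "turn": 0, "jaw": 1}, {"delta_pos": [3.6, 0, -7], "turn": 0, "jaw": 1}]'

```text
clock: 4.52
tool_pos: [0.4968, -0.0423, 0.2224]
eef_rot: [-0.684, 0.73, -0.001, 0.001]
contact_force: [-0.4, -0.3, -0.3]
opening: 0.002
```

```bash
python3 - <<'E'
from h import *
s=r.get_state();print(s["clock"],s["tool_pos"],s["contact_force"],s["eef_rot"])
P=vision.camera_params("wrist")
im=vision.snapshot("wrist");cv2.imwrite("pics/w4.png",im)
import pickle;pickle.dump(P,open("w4.pkl","wb"))
E
```

```text
4.5167 [ 0.4967844  -0.04233185  0.22244499] [-0.373822   -0.32765925 -0.33433549] [-0.68366001  0.72979969 -0.00092548  0.00074073]
```

View pics/w4.png

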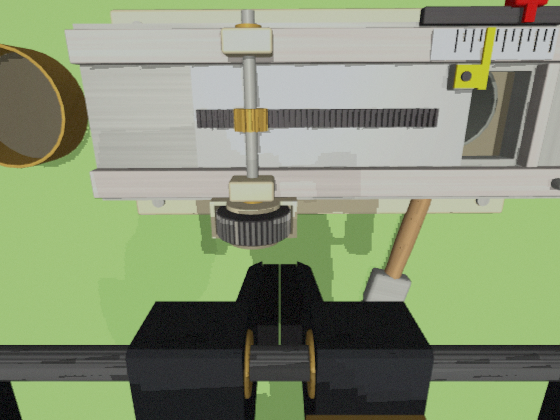

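The pointer (490,27) has moved towards the mark nose (530,20). The next script measures how far.

```bash
cat >> h.py <<'E'
def measure(png,P,z=.116,save=None):
    im=cv2.imread(png);hsv=cv2.cvtColor(im,cv2.COLOR_BGR2HSV)
    yl=cv2.inRange(hsv,(24,150,100),(34,255,255));rd=cv2.inRange(hsv,(0,170,90),(6,255,255))|cv2.inRange(hsv,(174,170,90),(180,255,255))
    ey=np.array([.0667,.998,0]);ex=np.array([.998,-.0667,0])
    out={}
    for n,m in(("ptr",yl),("mark",rd)):
        k,lab,st,_=cv2.connectedComponentsWithStats(m)
        i=1+np.argmax(st[1:,4]);v,u=np.nonzero(lab==i)
        W=np.array([atz("wrist",(a,b),z,P) for a,b in zip(u,v)])
        out[n]=np.c_[W@ex,W@ey]
    p=out["ptr"];t=p[:,0].max();b=p[(p[:,0]>t-.015)&(p[:,0]<t-.002)]
    q=out["mark"];t2=q[:,0].min();c=q[(q[:,0]<t2+.005)]
    py=(b[:,1].min()+b[:,1].max())/2;my=(c[:,1].min()+c[:,1].max())/2
    print("ptr y %.4f (mean %.4f, w %.4f, tipx %.4f)  mark y %.4f (mean %.4f, w %.4f, nosex %.4f)  diff mid %.4f mean %.4f"%(py,b[:,1].mean(),np.ptp(b[:,1]),t,my,c[:,1].mean(),np.ptp(c[:,1]),t2,py-my,b[:,1].mean()-c[:,1].mean()))
E
python3 - <<'E'
from h import *
import pickle
measure("pics/w4.png",pickle.load(open("w4.pkl","rb")))
measure("pics/w2.png",pickle.load(open("w4.pkl","rb")))
E
```

```text
ptr y -0.1383 (mean -0.1384, w 0.0053, tipx 0.6206)  mark y -0.1605 (mean -0.1605, w 0.0066, nosex 0.6244)  diff mid 0.0221 mean 0.0221
ptr y -0.0597 (mean -0.0598, w 0.0036, tipx 0.6098)  mark y -0.0896 (mean -0.0896, w 0.0053, nosex 0.6127)  diff mid 0.0298 mean 0.0298
```

Call:
send_rows --series '[{"delta_pos": [0, 0, 3], "turn": 0, "jaw": 1}, {"delta_pos": [0, 0, 5.5], "turn": 0, "jaw": 1}, {"delta_pos": [0, 0, 6.5], "turn": 0, "jaw": 1}, {"delta_pos": [0, 0, 6.8], "turn": 0, "jaw": 1}, {"delta_pos": [0, 0, 7], "turn": 0, "jaw": 1}, {"delta_pos": [0, 0, 7], "turn": 0, "jaw": 1}]'

```text
clock: 5.07
tool_pos: [0.494, -0.0457, 0.1519]
eef_rot: [-0.683, 0.73, -0.001, -0.004]
contact_force: [-4.8, -11.5, 19.0]
opening: 0.007
```

Call:
send_rows --series '[{"delta_pos": [-0.6, 0, -0.1], "turn": 0, "jaw": 1}, {"delta_pos": [-1.2, 0, -0.2], "turn": 0, "jaw": 1}, {"delta_pos": [-1.8, 0, -0.2], "turn": 0, "jaw": 1}, {"delta_pos": [-2.4, 0, -0.2], "turn": 0, "jaw": 1}, {"delta_pos": [-3.0, 0, -0.15], "turn": 0, "jaw": 1}, {"delta_pos": [-3.6, 0, 0], "turn": 0, "jaw": 1}]'

```text
clock: 5.57
tool_pos: [0.497, -0.0032, 0.153]
eef_rot: [-0.685, 0.728, 0.001, -0.0]
contact_force: [-3.1, 4.3, 12.6]
opening: 0.007
```

Call:
send_rows --series '[{"delta_pos": [0, 0, -1], "turn": 0, "jaw": 1}, {"delta_pos": [0, 0, -2], "turn": 0, "jaw": 1}, {"delta_pos": [1.8, 0, -5], "turn": 0, "jaw": 1}, {"delta_pos": [3.6, 0, -7], "turn": 0, "jaw": 1}, {"delta_pos": [3.6, 0, -7], "turn": 0, "jaw": 1}, {"delta_pos": [3.6, 0, -7], "turn": 0, "jaw": 1}]'

```text
clock: 6.07
tool_pos: [0.4962, -0.0411, 0.2213]
eef_rot: [-0.684, 0.729, 0.0, 0.0]
contact_force: [-0.2, 0.0, -0.3]
opening: 0.008
```

```bash
python3 - <<'E'
from h import *
s=r.get_state();print(s["clock"],s["tool_pos"],s["contact_force"],s["eef_rot"])
P=vision.camera_params("wrist")
im=vision.snapshot("wrist");cv2.imwrite("pics/w5.png",im)
measure("pics/w5.png",P)
E
```

```text
6.0667 [ 0.49622006 -0.04110597  0.22133859] [-0.2498236   0.03042041 -0.32892013] [-6.84302270e-01  7.29198439e-01  1.16849343e-04  1.61636817e-04]
ptr y -0.1537 (mean -0.1537, w 0.0060, tipx 0.6208)  mark y -0.1605 (mean -0.1605, w 0.0066, nosex 0.6241)  diff mid 0.0068 mean 0.0068
```

View pics/w5.png

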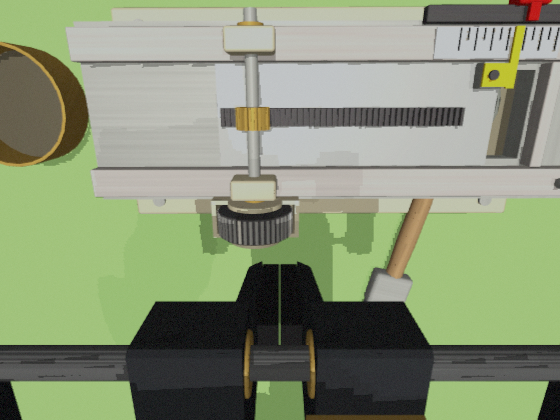

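Call:
send_rows --series '[{"delta_pos": [-1, 0, 3], "turn": 0, "jaw": 1}, {"delta_pos": [-1, 0, 5.5], "turn": 0, "jaw": 1}, {"delta_pos": [-1, 0, 6.2], "turn": 0, "jaw": 1}, {"delta_pos": [-1, 0, 6.5], "turn": 0, "jaw": 1}, {"delta_pos": [-1, 0, 6.7], "turn": 0, "jaw": 1}, {"delta_pos": [-1, 0, 6.7], "turn": 0, "jaw": 1}, {"delta_pos": [-1, 0, 6.7], "turn": 0, "jaw": 1}]'

```text
clock: 6.7
tool_pos: [0.4943, -0.0296, 0.156]
eef_rot: [-0.685, 0.728, 0.002, -0.001]
contact_force: [-8.4, 2.2, 27.3]
opening: 0.01
```

Call:
send_rows --series '[{"delta_pos": [-0.4, 0, 0], "turn": 0, "jaw": 1}, {"delta_pos": [-0.8, 0, 0], "turn": 0, "jaw": 1}, {"delta_pos": [-1.2, 0, 0], "turn": 0, "jaw": 1}, {"delta_pos": [-1.5, 0, 0], "turn": 0, "jaw": 1}, {"delta_pos": [-1.7, 0, 0], "turn": 0, "jaw": 1}, {"delta_pos": [-1.7, 0, 0], "turn": 0, "jaw": 1}, {"delta_pos": [-1.7, 0, 0], "turn": 0, "jaw": 1}]'

```text
clock: 7.28
tool_pos: [0.4954, -0.0133, 0.1558]
eef_rot: [-0.685, 0.729, 0.002, -0.002]
contact_force: [-7.9, 1.4, 23.7]
opening: 0.009
```

Call:
send_rows --series '[{"delta_pos": [0, 0, -1], "turn": 0, "jaw": 1}, {"delta_pos": [0, 0, -2.5], "turn": 0, "jaw": 1}, {"delta_pos": [1.3, 0, -5], "turn": 0, "jaw": 1}, {"delta_pos": [2.7, 0, -6.7], "turn": 0, "jaw": 1}, {"delta_pos": [2.7, 0, -6.7], "turn": 0, "jaw": 1}, {"delta_pos": [2.7, 0, -6.7], "turn": 0, "jaw": 1}, {"delta_pos": [2.7, 0, -6.7], "turn": 0, "jaw": 1}]'

```text
clock: 7.87
tool_pos: [0.4956, -0.0403, 0.2207]
eef_rot: [-0.685, 0.729, 0.001, -0.001]
contact_force: [0.4, 0.3, 0.5]
opening: 0.004
```

```bash
python3 - <<'E'
from h import *
s=r.get_state();print(s["clock"],s["tool_pos"],s["contact_force"],s["eef_rot"])
P=vision.camera_params("wrist")
im=vision.snapshot("wrist");cv2.imwrite("pics/w6.png",im)
measure("pics/w6.png",P)
E
```

```text
7.8667 [ 0.4956266  -0.04030068  0.22072865] [0.41795285 0.27400202 0.54932651] [-6.84940110e-01  7.28598505e-01  1.00664712e-03 -5.01250780e-04]
ptr y -0.1596 (mean -0.1596, w 0.0059, tipx 0.6206)  mark y -0.1605 (mean -0.1605, w 0.0066, nosex 0.6244)  diff mid 0.0008 mean 0.0008
```

View pics/w6.png

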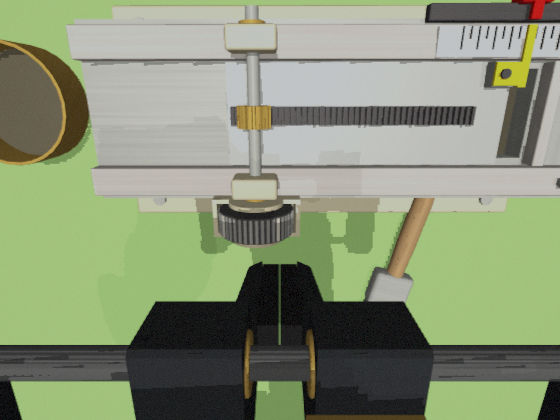

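The measurement shows 0.8 mm left, well inside tolerance. I'll take the hand away and check with the pointer central in the view.

Call:
send_rows --series '[{"delta_pos": [1, 0, -2.5], "turn": 0, "jaw": 1}, {"delta_pos": [3, 0.5, -5], "turn": 0, "jaw": 1}, {"delta_pos": [6, 1, -6], "turn": 0, "jaw": 1}, {"delta_pos": [9, 1, -6], "turn": 0, "jaw": 1}, {"delta_pos": [11, 1, -6], "turn": 0, "jaw": 1}, {"delta_pos": [11, 1, -6], "turn": 0, "jaw": 1}, {"delta_pos": [11, 1, -6], "turn": 0, "jaw": 1}, {"delta_pos": [11, 1, -6], "turn": 0, "jaw": 1}]'

```text
clock: 8.58
tool_pos: [0.4793, -0.1487, 0.2808]
eef_rot: [-0.685, 0.728, 0.001, -0.0]
contact_force: [0.7, 0.3, 0.0]
opening: 0.004
```

```bash
python3 - <<'E'
from h import *
P=vision.camera_params("wrist")
im=vision.snapshot("wrist");cv2.imwrite("pics/w7.png",im)
measure("pics/w7.png",P)
s=r.get_state();print(s["clock"],s["tool_pos"],s["contact_force"],s["qd"].round(3))
im2=vision.snapshot("top")
a,b=cv2.imread("pics/top0.png"),im2
cv2.imwrite("pics/top7.png",b)
d=cv2.absdiff(a,b).max(2);cv2.imwrite("pics/d7.png",np.hstack([cv2.resize(im[0:100,230:370],None,fx=3,fy=3),cv2.resize(cv2.cvtColor(d,cv2.COLOR_GRAY2BGR),(378,300))]))
E
```

```text
ptr y -0.1601 (mean -0.1601, w 0.0043, tipx 0.6209)  mark y -0.1608 (mean -0.1606, w 0.0060, nosex 0.6242)  diff mid 0.0006 mean 0.0005
8.6333 [ 0.47946724 -0.14843762  0.28092207] [-0.14668377  0.82818876 -0.09486739] [-0.007 -0.006  0.001 -0.003  0.004  0.001  0.001]
```

View pics/w7.png

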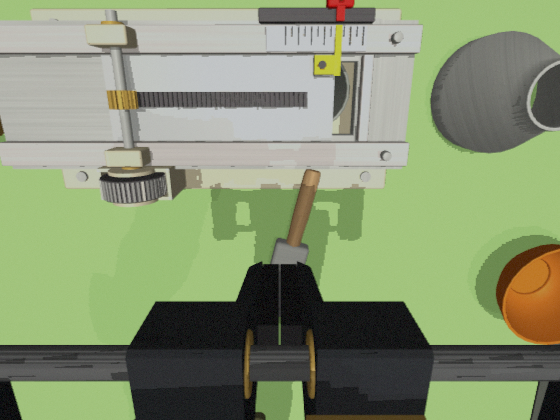

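View pics/top7.png

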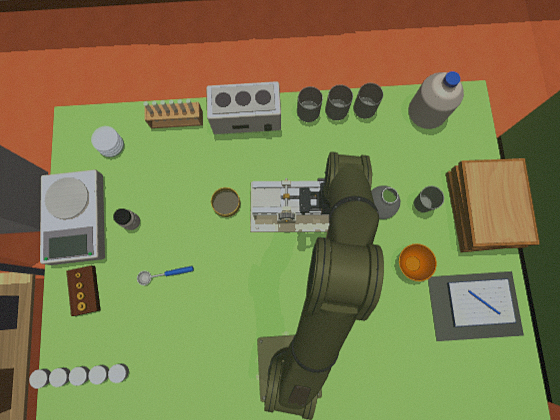

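View pics/d7.png

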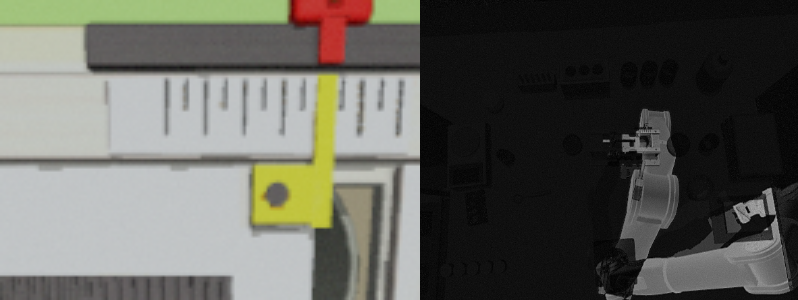

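The pointer blade stands in line with the red nose (both at about column 340, 0.6 mm apart). The hand is clear of the feeder, and only the arm, gate and wheel have changed.

```bash
python3 - <<'E'
from h import *
print(order.finish_job()); print(r.get_state()["clock"])
E
```

```text
the job is handed in; nothing more can be done
None
the job is handed in; nothing more can be done
```

I rolled the wheel with the closed fingertips in three strokes, and the gate's pointer now stands on the gauge mark. The job is handed in at about 8.7 s on the clock; the system gave no verdict.

- **Movement:** the wrist camera put the pointer's distance from the mark at about 37 mm at the start, then 22.1, 6.8 and 0.8 mm after the three strokes.
- **Pressing force:** the readings taken during the strokes showed at most about 27 N upward on the wheel. I saw no contact with the gate or pointer.
- **Last checks:** with the hand raised about 13 cm above the wheel and drawn to one side, the pointer was 0.6 mm from the mark's centre line (limit 3 mm). The force on the tool was near zero.
- **Loose things:** comparing the top pictures from before and after showed changes only at the arm, feeder and shadows. In the last top picture the arm covered the brush, the catch tin and part of the hopper. The wrist picture showed the brush and hopper looking undisturbed, but I could not compare the catch tin's position before and after.
- **Disagreements:** the networks' hits for "pointer" and "crown" were wrong. I measured the pointer and mark by colour, and placed the crown by fitting the wheel's rim in the wrist picture. My first crown estimates from the different cameras differed by up to about 10 mm before that fit.

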